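Seat the rock and press the terrain tile against its stop

TASK

Only one of the three terrain tiles in the aluminium rack leaves a gap behind it wide enough for the foot of the wooden spacer. First set the rock with the square plinth fully down into that tile's square nest and let go of it, then lower the spacer upright into that gap until its foot is down at the rack's floor, and push the tile with it flush against the rack's stop wall at the opposite end. Finish holding: keep the spacer gripped and firmly pressing on the tile, and leave the other tiles, the other rock, the rook and the dish where they are.

Things in the scene. Friction and masses are not known exactly. Their poses are not given: they have to be found in the camera images.
- rack: Low fixed aluminium rack, 166 (x) x 240 (y) x 20 mm high, turned up to 12 deg. Origin: centre of its underside, z up. Floor 6 mm thick. Three open lanes along x, centred at y = -78, 0, +78 mm, each 72 wide, 150 long inside (x -75 to +75 mm). Walls and ribs reach 20 mm, level with the tiles' tops. Stop wall at the +x end, away from the robot; the gaps are at the -x end.
- stop: The stop wall, the rack's +x end wall, 8 mm thick, fixed to the rack; same origin and axes as the rack. Its inner face is at x = +75 mm.
- tile_short: The shortest hardboard tile, flat in a lane of the rack, 108 (x) x 68 (y) x 14 mm thick, loose. Origin: middle of the lower edge of its end face towards the stop wall; it runs from there to its -x. x points at the stop wall, z up. All three tiles have the same square nest; only length differs. Starts 3 to 9 mm off the stop; gap behind it 33 to 39 mm, 42 when flush. Slides at 1 to 4 N.
- tile_mid: The middle hardboard tile, flat in a lane of the rack, 130 (x) x 68 (y) x 14 mm thick, loose. Origin: middle of the lower edge of its end face towards the stop wall; it runs from there to its -x. x points at the stop wall, z up. All three tiles have the same square nest; only length differs. It leaves at most 20 mm, too little for the spacer. Leave alone.
- tile_long: The longest hardboard tile, flat in a lane of the rack, 136 (x) x 68 (y) x 14 mm thick, loose. Origin: middle of the lower edge of its end face towards the stop wall; it runs from there to its -x. x points at the stop wall, z up. All three tiles have the same square nest; only length differs. It leaves at most 14 mm, too little for the spacer. Leave alone.
- nest_short (a point): Centre of the floor of the square nest in the shortest tile, 6 mm above the tile's underside, 50 mm back from its stop end. The nest is 42 x 42 mm and 8 mm deep, sides parallel to the tile's axes.
- rock_square_center (a point): Brown resin rock with SQUARE plinth 36 x 36 x 8 mm, on the table; 70 g. Flat sides 30 mm apart (across y) to grip, 8 to 50 mm above its underside; about 34 mm along x; tip at 57 mm. Point: on its axis, 29 mm above the underside; x, y parallel to the plinth's sides, z up. Seated, its underside is on the nest's floor, plinth level with the tile's top.
- rock_round_center (a point): The other brown resin rock, with a ROUND plinth 48 mm across and 8 mm thick, 46 mm high, which fits no nest. The point is on its axis 23 mm above the underside. Leave alone.
- spacer_center (a point): Wooden spacer standing on the table, 80 g: foot 26 (x) x 60 (y) x 18 mm high, with a central upright fin 18 (x) x 44 (y) mm, from 18 to 66 mm above the underside, to grip across x. Point: middle, 33 mm above the underside, z up. Same when turned half round. In the gap its x lies along the rack's x; the foot's broad face pushes the tile's end.
- rook: Black plastic chess rook, 32 mm across, 57 mm high, origin at the centre of its underside. Leave alone.
- dish: White ceramic dish, 110 mm across, 28 mm high, origin at the centre of its underside. Leave alone.
Mind the look-alikes: they are no part of the job. Of the things shaped like the part that bears spacer_center, the wooden one is meant.

How it is judged:
By the outcome, as a careful person would: the job done as asked, in the order asked, and still so for the second after the job is handed in, while the arm keeps its last pose, push and grip.
It also fails if it takes over 64 s, if anything falls off the work surface, if the arm or the gripper's body presses on something with over 40 N, if the wrist force passes 120 N, or if a joint passes its speed limit or range.

ROBOT

A 6-joint arm with a two-finger parallel gripper is mounted at the origin on the work surface. World frame = base frame: x ahead of the robot, y to its left, z up, the work surface at z = 0. Lengths are in m, angles in rad, forces in N, time in s.
With the tool pointing down it reaches from about 0.25 to 0.725 m from the base axis. Payload 4 kg.
Tool frame: the origin (TCP) lies midway between the tips of the shut fingers; the grasp point (between the pads) lies 19 mm behind it; z points along the fingers, y is the line along which they close (so a half turn about z gives the same grasp; the last joint's range is limited). The gripper opens to 85 mm and grips with 20 to 120 N. Pads are 22 mm wide; open, the fingers measure 114 mm over their backs; the gripper's body (76 mm by 85 mm) begins 54 mm behind the grasp point. The pads swing forward as they close: fully open they stand 13 mm farther back than shut.
Start: joints at [-1.304, 0.241, 0.005, 1.335, 0, 1.571], TCP at [0.132, -0.482, 0.231] pointing down, gripper open.
Joint ranges: [-2.72, 2.72], [-1.05, 1.87], [-1.09, 1.28], [-1.99, 2.15], [-1.42, 1.44], [-3.14, 3.14]. Speed limits (rad/s): [2.79, 2.79, 3.14, 3.14, 3.14, 3.14].

INTERFACE

Orientations are given as a unit quaternion [x, y, z, w].
In Python, from workcell import bot gives the robot as it stands.
- The arm moves only by the tool move_arm, never from a script. Its argument "motion" is a list of rows, each an object of numbers: "x", "y", "z": the shift along the tool's x, y, z in cm; "yaw": the turn about the tool's z in degrees. A call has 1 to 20 rows; each row is the pose to reach, as a shift and turn from the pose commanded when the call began, along the tool's axes at that moment; what a row does not reach only later rows make up. A row lasts 1/8 s, in which the tool goes at most 62.5 mm and 10.7 degrees, less where a joint would pass 70% of its speed; a pose out of reach is approached as far as the arm can. A call with a gripper value outside its range is refused whole. "gripper" is the opening, from -1 (shut) to 1 (fully open), set as the call begins (left out, the last holds). The fingers move at their own pace and stop on an object; the grip force is fixed at half the most. Time passes only in rows, so rows that repeat a pose let the fingers close. It gives the time, the measured TCP pose, the force, the opening and the grip force at its end, in the units of the state.
- bot.get_obs(): the state, without advancing time (a new reading comes with each control period).
- bot.camera(name): name is "scene" or "top" or "wrist"; returns the picture (384x512x3 uint8, blue, green, red); there is no depth.
- bot.camera_model(name): a dict with "K" (3x3 intrinsics, pixels), "world_from_camera" (4x4, takes a point from camera to world coordinates). Camera axes: x right, y down, z forward; pixel columns grow to the right and rows downward; lengths in m; the calibration is good to about 2 mm. A picture is of the moment at which its call begins: read the wrist's pose just before it. camera_model takes no time and is no camera call; for the wrist camera it gives the pose at the moment of the call.
- bot.job_done(): hands the job in; it is judged then, once.
Trained networks look in the newest picture that a camera, given by its name, has taken for a name from the list of things; names that differ only in an ending like _2 or _b are one class to them, and where a whole thing is asked for, a point or a joint stands for the part that bears it (a point fixed in the world has none). Each returns a list of dicts, best first, with "score" (0 to 1); they miss things now and then, are a little off and sometimes report something else, mostly with a low value. They report only what shows in the picture. A call takes as long as a camera call. They do not tell look-alikes from the thing itself.
- bot.cut_out(camera, name): "mask" (384x512 bool, what is visible of it) and "centre" ([row, column] in pixels, amid what is visible of it).
The state is a dict: "clock": time; "joint_pos": joint angles; "joint_vel": joint speeds; "tau": joint torques, N m; "eef_pos": TCP position; "tool_rot": TCP orientation; "ft_force": force on the tool from outside, world axes, zero at the start; "ft_torque": the same for the moment, N m; "grip_width": finger opening in m; "grasp_force": force on a finger pad.
Only numpy, scipy, OpenCV 4.12 (cv2) and the standard library are available. Lean on these libraries where they do the work, as an engineer would, in place of code of your own. Each camera call takes 0.05 s, during which the arm holds its last target. There are 200 camera calls.

## Working session

There is one attempt and no reset: what is moved stays moved. The work goes in short steps, Python scripts to look and compute and a tool call to move; the robot and the scene stay as the last step left them, time stands still between calls to the robot, and variables do not carry over. Pictures are saved under pics/ and viewed, at most 10 in all, crops included, and the job is handed in when it is done.

Besides the shell and the picture viewer there is one more tool, called after "Request:" as a command line: name --argument value ..., lists and objects as JSON in quotes. move_arm: Moves the arm, as the interface text tells. Its arguments: {"type":"object","properties":{"motion":{"type":"array"},"gripper":{"type":"number"}},"required":["motion"]}

```bash
mkdir -p pics
cat > h.py <<'E'
import numpy as np, cv2
from workcell import bot
from scipy.spatial.transform import Rotation as R
def toplane(cam,uv,z,m=None):
    m=m or bot.camera_model(cam);K=np.array(m["K"]);T=np.array(m["world_from_camera"])
    uv=np.atleast_2d(np.array(uv,float));d=np.c_[uv,np.ones(len(uv))]@np.linalg.inv(K).T@T[:3,:3].T
    o=T[:3,3];return o+d*((z-o[2])/d[:,2])[:,None]
def proj(cam,P,m=None):
    m=m or bot.camera_model(cam);K=np.array(m["K"]);T=np.linalg.inv(np.array(m["world_from_camera"]))
    p=(np.atleast_2d(P)@T[:3,:3].T+T[:3,3])@K.T;return p[:,:2]/p[:,2:]
E
python3 - <<'E'
from h import *
o=bot.get_obs();print(o["clock"],o["eef_pos"],o["tool_rot"])
for c in ("top","scene"):
    im=bot.camera(c);cv2.imwrite(f"pics/{c}0.png",im)
    m=bot.camera_model(c);print(c,np.round(m["K"],1).tolist(),np.round(m["world_from_camera"],3).tolist())
    for n in ("rack","tile_short","rock_square_center","rock_round_center","spacer_center","rook","dish"):
        for r in bot.cut_out(c,n)[:4]:
            ys,xs=np.nonzero(r["mask"]);print(c,n,round(r["score"],2),np.round(r["centre"]),len(xs),(xs.min(),xs.max(),ys.min(),ys.max()),np.round(toplane(c,[r["centre"][::-1]],0.03)[0,:2],3))
im=cv2.imread("pics/top0.png");cv2.imwrite("pics/top0b.png",cv2.resize(im,(800,600),interpolation=cv2.INTER_CUBIC))
E
```

```text
0.0 [ 0.13166435 -0.48171154  0.23041528] [ 9.91113417e-01  1.33015502e-01 -1.40377603e-04 -1.02554504e-03]
top [[436.2, 0.0, 255.4], [0.0, 436.2, 193.4], [0.0, 0.0, 1.0]] [[0.008, -0.988, 0.155, 0.364], [-1.0, -0.009, -0.005, -0.037], [0.007, -0.155, -0.988, 1.294], [0.0, 0.0, 0.0, 1.0]]
top rack 0.83 [212. 259.] 1658 (np.int64(202), np.int64(288), np.int64(167), np.int64(230)) [ 0.509 -0.055]
top rack 0.56 [174. 244.] 356 (np.int64(203), np.int64(281), np.int64(167), np.int64(178)) [ 0.621 -0.01 ]
top tile_short 0.8 [191. 272.] 842 (np.int64(258), np.int64(284), np.int64(173), np.int64(210)) [ 0.57  -0.092]
top rock_square_center 0.62 [238. 345.] 161 (np.int64(339), np.int64(353), np.int64(229), np.int64(241)) [ 0.435 -0.303]
top rock_square_center 0.54 [244. 136.] 180 (np.int64(129), np.int64(143), np.int64(238), np.int64(253)) [0.413 0.298]
top rock_square_center 0.41 [212. 260.] 1612 (np.int64(202), np.int64(288), np.int64(167), np.int64(230)) [ 0.508 -0.059]
top rock_round_center 0.51 [245. 135.] 219 (np.int64(128), np.int64(144), np.int64(237), np.int64(253)) [0.409 0.3  ]
top
[... 1059 characters left out ...]
40)) [ 0.443 -0.313]
scene rock_round_center 0.71 [134. 284.] 161 (np.int64(280), np.int64(292), np.int64(129), np.int64(144)) [0.41  0.295]
scene spacer_center 0.58 [146. 324.] 307 (np.int64(313), np.int64(332), np.int64(136), np.int64(157)) [0.551 0.337]
scene spacer_center 0.55 [130. 339.] 242 (np.int64(331), np.int64(345), np.int64(119), np.int64(142)) [0.525 0.448]
scene rook 0.74 [281. 210.] 245 (np.int64(207), np.int64(220), np.int64(270), np.int64(292)) [ 0.709 -0.297]
scene dish 0.87 [302. 138.] 1455 (np.int64(116), np.int64(162), np.int64(283), np.int64(321)) [ 0.639 -0.458]
scene dish 0.46 [201. 246.] 736 (np.int64(226), np.int64(272), np.int64(184), np.int64(213)) [ 0.562 -0.032]
```

View pics/top0b.png

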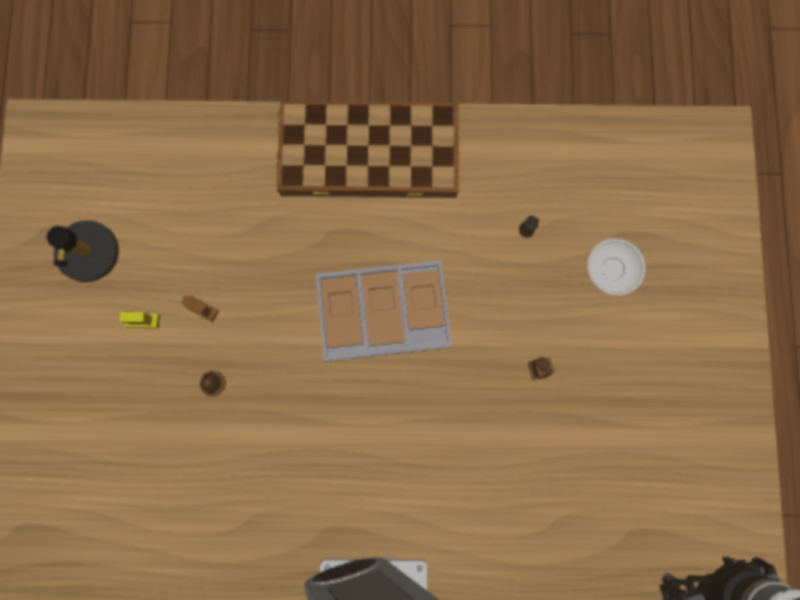

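View pics/scene0.png

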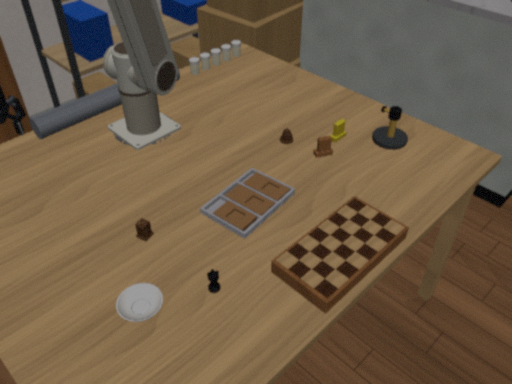

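Top picture (800 px wide): the rack is at (385,310) and the short tile in its right lane at (424,300), with the gap at its lower end. The rock candidates are (540,368), which shows a square plinth, and (212,383), which is round. The spacer candidates are (200,308), brown wood, and (140,319), yellow. The meant ones are the rock at (540,368) and the wooden spacer at (200,308); I'll confirm both in a crop.

```bash
cat >> h.py <<'E'
def shift(target,yaw=None):
    """tool-axes shift in cm to reach world target; yaw = wanted heading of tool y (mod pi), deg turn about tool z"""
    o=bot.get_obs();M=R.from_quat(o["tool_rot"]).as_matrix()
    s=M.T@(np.array(target)-o["eef_pos"])*100;out=[np.round(s,2).tolist()]
    if yaw is not None:
        cur=np.arctan2(M[1,1],M[0,1]);d=-(yaw-cur);out.append(round(float(np.degrees((d+np.pi/2)%np.pi-np.pi/2)),1))
    return out
E
python3 - <<'E'
from h import *
m=bot.camera_model("wrist");o=bot.get_obs();M=R.from_quat(o["tool_rot"]).as_matrix()
T=np.array(m["world_from_camera"]);print(np.round(m["K"],1).tolist());print("cam in tool",np.round(M.T@(T[:3,3]-o["eef_pos"]),3),np.round(M.T@T[:3,:3],3).tolist())
print(shift([0.40,-0.30,0.23]))
im=cv2.imread("pics/top0.png")
a=cv2.resize(im[180:270,60:180],(480,360),interpolation=cv2.INTER_CUBIC);b=cv2.resize(im[220:250,325:365],(300,225),interpolation=cv2.INTER_CUBIC)
c=np.zeros((360,780,3),np.uint8);c[:,:480]=a;c[:225,480:]=b;cv2.imwrite("pics/crop1.png",c)
E
```

```text
[[268.7, 0.0, 255.6], [0.0, 268.7, 194.8], [0.0, 0.0, 1.0]]
cam in tool [ 0.07   0.    -0.144] [[0.0, -0.962, -0.275], [1.0, -0.0, 0.0], [-0.0, -0.275, 0.962]]
[[30.68, -10.52, 0.13]]
```

View pics/crop1.png

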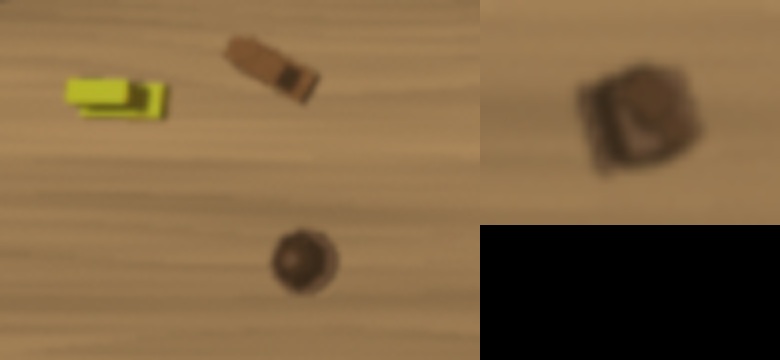

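The crop confirms it: the rock on the right, at (640,115), has square plinth corners and the one at (303,260) is round. The brown spacer at (270,70) is the wooden one and the one at (115,97) is yellow. Moving to a close look over the square rock.

Request:
move_arm --motion '[{"x": 6,"y": -1.5,"z": 1},{"x": 11.5,"y": -3,"z": 2},{"x": 17,"y": -4.5,"z": 4},{"x": 23,"y": -6,"z": 6},{"x": 29,"y": -7.5,"z": 7},{"x": 34,"y": -8.5,"z": 8},{"x": 34,"y": -8.5,"z": 8},{"x": 34,"y": -8.5,"z": 8}]' --gripper 1

```text
invalid input at $.motion[0]: expected keys x, y, z, yaw
```

Run:
```python
from h import *
o=bot.get_obs();m=bot.camera_model("wrist");im=bot.camera("wrist");cv2.imwrite("pics/w1.png",im)
print(o["clock"],o["eef_pos"],o["tool_rot"])
for r in bot.cut_out("wrist","rock_square_center")[:2]:
    ys,xs=np.nonzero(r["mask"]);print(r["score"],r["centre"],len(xs),(xs.min(),xs.max(),ys.min(),ys.max()),toplane("wrist",[r["centre"][::-1]],.03,m))
    c=cv2.convexHull(np.c_[xs,ys].astype(np.int32));print(cv2.approxPolyDP(c,3,True)[:,0].tolist())
print(proj("wrist",o["eef_pos"],m))
```

```text
0.8 [ 0.13181035 -0.48230498  0.23134247] [9.91120018e-01 1.32970333e-01 1.19191198e-05 1.79849025e-05]
[[254.92405261 241.40451022]]
```

View pics/w1.png

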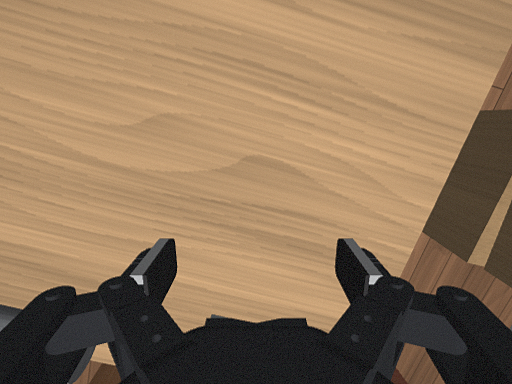

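The move was refused because every row needs all four keys, so this picture only shows bare table. Resending with yaw included.

Request:
move_arm --motion '[{"x": 6,"y": -1.5,"z": 1,"yaw": 0},{"x": 11.5,"y": -3,"z": 2,"yaw": 0},{"x": 17,"y": -4.5,"z": 4,"yaw": 0},{"x": 23,"y": -6,"z": 6,"yaw": 0},{"x": 29,"y": -7.5,"z": 7,"yaw": 0},{"x": 34,"y": -8.5,"z": 8,"yaw": 0},{"x": 34,"y": -8.5,"z": 8,"yaw": 0},{"x": 34,"y": -8.5,"z": 8,"yaw": 0}]' --gripper 1

```text
clock: 1.9
eef_pos: [0.4371, -0.3105, 0.1511]
tool_rot: [0.991, 0.133, -0.001, -0.0]
ft_force: [-0.3, -0.7, -0.7]
grip_width: 0.0852
grasp_force: 0.0
```

Run:
```python
from h import *
o=bot.get_obs();m=bot.camera_model("wrist");im=bot.camera("wrist");cv2.imwrite("pics/w2.png",im)
print(o["clock"],o["eef_pos"],o["tool_rot"])
for r in bot.cut_out("wrist","rock_square_center")[:2]:
    ys,xs=np.nonzero(r["mask"]);print(r["score"],r["centre"],len(xs),(xs.min(),xs.max(),ys.min(),ys.max()),toplane("wrist",[r["centre"][::-1]],.03,m))
    c=cv2.convexHull(np.c_[xs,ys].astype(np.int32));print(cv2.approxPolyDP(c,3,True)[:,0].tolist())
print(proj("wrist",o["eef_pos"],m))
x0=cv2.resize(im[60:320,80:430],(800,594),interpolation=cv2.INTER_CUBIC);cv2.imwrite("pics/w2b.png",x0)
```

```text
1.9 [ 0.43705345 -0.31053084  0.15111535] [ 9.91077231e-01  1.33287850e-01 -5.02847924e-04 -1.31918612e-04]
0.79 [184.8, 253.3] 1286 (np.int64(238), np.int64(269), np.int64(162), np.int64(203)) [[ 0.44062574 -0.30752284  0.03      ]]
[[267, 202], [240, 201], [240, 162], [269, 164]]
[[254.93925444 241.42267187]]
```

View pics/w2b.png

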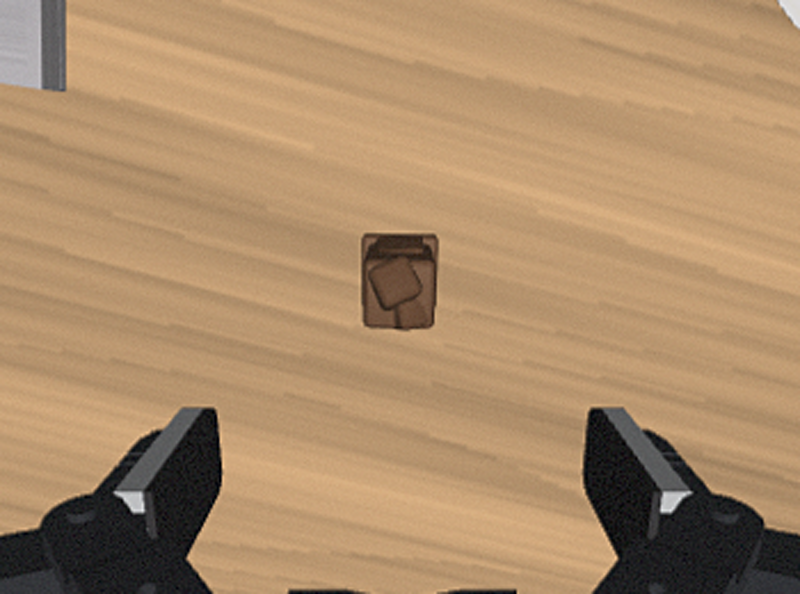

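The close view shows the square rock at (400,282) in the crop, with its plinth sides along the image axes. The plinth's far corners are at (362,235) and (438,235), and the narrower flats face left and right, so the present yaw suits the grip.

Run:
```python
from h import *
m=bot.camera_model("wrist");s=350/800
f=lambda u,v:(80+u*s,60+v*s)
P=toplane("wrist",[f(362,235),f(438,235)],0.002,m);d=P[1]-P[0]
o=bot.get_obs();M=R.from_quat(o["tool_rot"]).as_matrix()
print(np.linalg.norm(d),np.degrees(np.arctan2(d[1],d[0])),np.degrees(np.arctan2(M[1,1],M[0,1])))
u=M[:,0].copy();u[2]=0
c=P.mean(0)-.018*u;print(c,shift([c[0],c[1],0.013]))
# check: plinth side corner lines projected
q=lambda a,b,z:((proj("wrist",[c[:3]*[1,1,0]+M[:,0]*a+M[:,1]*b+[0,0,z]],m)[0]-[80,60])/s).round(0).tolist()
print([q(a,b,.008) for a in(.018,-.018) for b in(-.018,.018)],q(-.017,-.015,.02),q(-.017,-.015,.05))
```

```text
0.03653445326186392 -74.81226933455638 -74.80446928822238
[ 0.44043245 -0.31009411  0.002     ] [[0.42, -0.02, 13.86]]
[[362.0, 237.0], [438.0, 237.0], [363.0, 310.0], [437.0, 310.0]] [368.0, 315.0] [364.0, 336.0]
```

Request:
move_arm --motion '[{"x": 0.4,"y": 0,"z": 5,"yaw": 0},{"x": 0.4,"y": 0,"z": 9,"yaw": 0},{"x": 0.4,"y": 0,"z": 12,"yaw": 0},{"x": 0.4,"y": 0,"z": 13.8,"yaw": 0},{"x": 0.4,"y": 0,"z": 13.8,"yaw": 0}]'

```text
clock: 2.62
eef_pos: [0.4391, -0.3099, 0.0123]
tool_rot: [0.991, 0.132, -0.001, -0.001]
ft_force: [-1.1, -0.4, -0.1]
grip_width: 0.0854
grasp_force: 0.0
```

Request:
move_arm --motion '[{"x": 0,"y": 0,"z": 0,"yaw": 0},{"x": 0,"y": 0,"z": 0,"yaw": 0},{"x": 0,"y": 0,"z": 0,"yaw": 0},{"x": 0,"y": 0,"z": 0,"yaw": 0},{"x": 0,"y": 0,"z": 0,"yaw": 0},{"x": 0,"y": 0,"z": 0,"yaw": 0},{"x": 0,"y": 0,"z": 0,"yaw": 0},{"x": 0,"y": 0,"z": 0,"yaw": 0}]' --gripper -1

```text
clock: 3.62
eef_pos: [0.442, -0.3101, 0.0144]
tool_rot: [0.991, 0.133, 0.001, 0.001]
ft_force: [-0.8, 0.4, 6.5]
grip_width: 0.0295
grasp_force: 59.9
```

Run:
```python
from h import *
r=bot.cut_out("top","rack")[0]
# rack outline in top picture
ys,xs=np.nonzero(r["mask"]);P=toplane("top",np.c_[xs,ys],.02)[:,:2].astype(np.float32)
print(cv2.minAreaRect(P))
im=cv2.imread("pics/top0.png")
c=np.array([(318,274),(441,263),(451,346),(326,360)])*.64
print(toplane("top",c,.02)[:,:2].round(4).tolist(),toplane("top",c,.02)[:,:2].mean(0))
print(shift([.40,-.085,.20]))
```

```text
((0.5489761829376221, -0.013674318790435791), (0.16790133714675903, 0.2402396947145462), 6.858384609222412)
[[0.6167, 0.1104], [0.6404, -0.1238], [0.4817, -0.1424], [0.4534, 0.0911]] [ 0.54801786 -0.01615967]
[[1.91, -22.79, -18.6]]
```

Request:
move_arm --motion '[{"x": 0,"y": 0,"z": -4,"yaw": 0},{"x": 0,"y": 0,"z": -8,"yaw": 0},{"x": 1,"y": -3,"z": -13,"yaw": 3},{"x": 3,"y": -7,"z": -17,"yaw": 6},{"x": 5,"y": -12,"z": -18,"yaw": 8.7},{"x": 7,"y": -16,"z": -18,"yaw": 8.7},{"x": 8.4,"y": -20.5,"z": -18.5,"yaw": 8.7},{"x": 8.4,"y": -20.5,"z": -18.5,"yaw": 8.7},{"x": 8.4,"y": -20.5,"z": -18.5,"yaw": 8.7}]'

```text
clock: 4.8
eef_pos: [0.4681, -0.0898, 0.1981]
tool_rot: [0.998, 0.058, -0.0, 0.0]
ft_force: [-0.6, 0.3, -0.9]
grip_width: 0.029
grasp_force: 59.6
```

Run:
```python
from h import *
o=bot.get_obs();m=bot.camera_model("wrist");im=bot.camera("wrist");cv2.imwrite("pics/w3.png",im)
import json;json.dump({k:np.array(v).tolist() for k,v in m.items()},open("m3.json","w"))
print(o["clock"],o["eef_pos"],o["tool_rot"],o["grip_width"])
for r in bot.cut_out("wrist","tile_short")[:3]:
    ys,xs=np.nonzero(r["mask"]);P=toplane("wrist",np.c_[xs,ys],.02,m)[:,:2].astype(np.float32);print(r["score"],r["centre"],cv2.minAreaRect(P))
x=cv2.resize(im[0:300,100:500],(800,600),interpolation=cv2.INTER_CUBIC);cv2.imwrite("pics/w3b.png",x)
```

```text
4.8 [ 0.46806894 -0.08977745  0.19807346] [ 9.98328886e-01  5.77869858e-02 -2.48103649e-04  1.93815787e-04] 0.028968505315635582
0.63 [85.2, 261.3] ((0.5712546706199646, -0.08847352862358093), (0.1092778742313385, 0.07009758055210114), 6.634409427642822)
```

View pics/w3b.png

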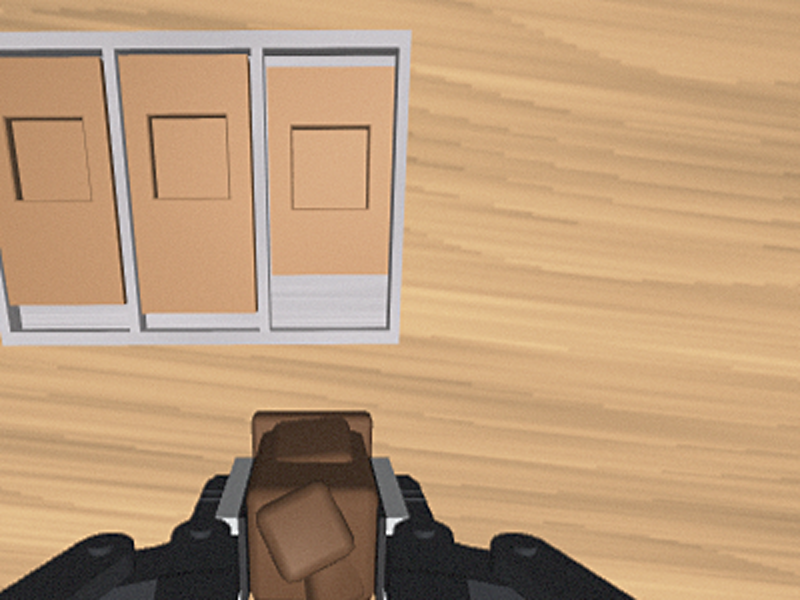

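The tile with the wide gap is confirmed in the right lane. In the crop the nest corners are (291,126), (369,126), (368,209) and (291,209), and the tile ends at rows 67 and 274. The rock hangs at (313,500) with the plinth's front edge at row 412, x 252–372.

Run:
```python
from h import *
import json
m={k:np.array(v) for k,v in json.load(open("m3.json")).items()}
f=lambda L:np.array(L)/2.+[100,0]
t=lambda L,z:toplane("wrist",f(L),z,m)
o=bot.get_obs();M=R.from_quat(o["tool_rot"]).as_matrix();e=np.array(o["eef_pos"])
N=t([(291,126),(369,126),(368,209),(291,209)],.02);T=t([(266,67),(393,67),(387,274),(271,274)],.02)
ang=lambda d:np.degrees(np.arctan2(d[1],d[0]))
print("nest",N.mean(0),[np.linalg.norm(N[i]-N[i-1]).round(4) for i in range(4)],"yaw",ang(N[0]-N[3]),ang(N[1]-N[2]),ang(N[1]-N[0])+90)
print("tile",[np.linalg.norm(T[i]-T[i-1]).round(4) for i in range(4)],"yaw",ang(T[0]-T[3]),ang(T[1]-T[2]),ang(T[1]-T[0])+90,ang(T[2]-T[3])+90)
W=t([(412,30),(400,344),(398,48),(388,327)],.02);print("rack wall yaw",ang(W[0]-W[1]),ang(W[2]-W[3]))
y=np.radians(ang((T[0]+T[1]-T[2]-T[3])/2));u=np.array([np.cos(y),np.sin(y)])
print("nest from tile", ((T[0]+T[1])/2)[:2]-.05*u,((T[2]+T[3])/2)[:2]+.058*u,"tile yaw",np.degrees(y))
print("tool yaw",ang(M[:,0]))
# held plinth front edge, z = underside ; e.z - 0.0144 + ~.001
P=t([(252,412),(372,412)],e[2]-.0135)
print("plinth in tool",((P-e)@M).round(4).tolist())
c=N.mean(0);G=t([(271,274),(387,274)],.02).mean(0);print("tile end",G)
np.save("nest.npy",c)
print(shift([c[0],c[1],0.05],y-np.pi/2))
```

```text
nest [ 0.57435502 -0.08837881  0.02      ] [np.float64(0.043), np.float64(0.0426), np.float64(0.043), np.float64(0.0438)] yaw 6.027948389146076 7.560544240826222 6.6305143468134276
tile [np.float64(0.1079), np.float64(0.0675), np.float64(0.1079), np.float64(0.0681)] yaw 6.853234805769311 7.150908216597489 6.634129147945444 6.620504486812507
rack wall yaw 7.071253132271302 6.835069059668613
nest from tile [ 0.57445792 -0.08809261] [ 0.57459587 -0.08807566] tile yaw 7.002085166476041
tool yaw 6.507156853339218
plinth in tool [[0.0175, -0.0187, 0.0135], [0.0176, 0.0183, 0.0135]]
tile end [ 0.51702845 -0.09514618  0.02      ]
[[10.6, 0.98, 14.79], -0.5]
```

Request:
move_arm --motion '[{"x": 4,"y": 0.5,"z": 2,"yaw": -0.4},{"x": 8,"y": 1,"z": 6,"yaw": -0.4},{"x": 10.6,"y": 1,"z": 11,"yaw": -0.4},{"x": 10.6,"y": 1,"z": 14.5,"yaw": -0.4},{"x": 10.6,"y": 1,"z": 14.8,"yaw": -0.4},{"x": 10.6,"y": 1,"z": 14.8,"yaw": -0.4},{"x": 10.6,"y": 1,"z": 14.8,"yaw": -0.4}]'

```text
clock: 5.78
eef_pos: [0.5762, -0.0882, 0.0526]
tool_rot: [0.998, 0.061, 0.002, 0.0]
ft_force: [-0.4, -0.1, -0.0]
grip_width: 0.0294
grasp_force: 59.5
```

Run:
```python
from h import *
o=bot.get_obs();print(o["eef_pos"],shift([.5749,-.0882,.027],np.radians(6.9)-np.pi/2))
```

```text
[ 0.57615706 -0.08822647  0.05261775] [[-0.13, -0.02, 2.56], 0.0]
```

Request:
move_arm --motion '[{"x": 0,"y": 0,"z": 0.8,"yaw": 0},{"x": 0,"y": 0,"z": 1.4,"yaw": 0},{"x": 0,"y": 0,"z": 1.9,"yaw": 0},{"x": 0,"y": 0,"z": 2.3,"yaw": 0},{"x": 0,"y": 0,"z": 2.4,"yaw": 0},{"x": 0,"y": 0,"z": 2.45,"yaw": 0},{"x": 0,"y": 0,"z": 2.45,"yaw": 0},{"x": 0,"y": 0,"z": 2.45,"yaw": 0}]'

```text
clock: 6.78
eef_pos: [0.5746, -0.0874, 0.0264]
tool_rot: [0.998, 0.061, 0.0, -0.0]
ft_force: [-3.8, 1.4, 5.2]
grip_width: 0.0293
grasp_force: 60.3
```

Run:
```python
from h import *
for i in range(3):
    bot.camera("top");o=bot.get_obs();print(o["eef_pos"].round(4),o["ft_force"].round(1),o["ft_torque"].round(2))
```

```text
[ 0.5746 -0.0874  0.0264] [-3.3  0.3  5.9] [ 0.14  0.55 -0.01]
[ 0.5746 -0.0874  0.0264] [-2.4  0.9  5.8] [ 0.17  0.61 -0.02]
[ 0.5746 -0.0874  0.0264] [-2.9  1.4  6.1] [ 0.12  0.57 -0.01]
```

Request:
move_arm --motion '[{"x": 0,"y": 0,"z": 0,"yaw": 0},{"x": 0,"y": 0,"z": 0,"yaw": 0},{"x": 0,"y": 0,"z": 0,"yaw": 0},{"x": 0,"y": 0,"z": 0,"yaw": 0},{"x": 0,"y": 0,"z": 0,"yaw": 0},{"x": 0,"y": 0,"z": -3,"yaw": 0},{"x": 0,"y": 0,"z": -8,"yaw": 0},{"x": -2,"y": 0,"z": -13,"yaw": 0},{"x": -5,"y": 0,"z": -16,"yaw": 0},{"x": -5,"y": 0,"z": -16,"yaw": 0},{"x": -5,"y": 0,"z": -16,"yaw": 0}]' --gripper 1

```text
clock: 8.3
eef_pos: [0.5252, -0.0936, 0.1854]
tool_rot: [0.998, 0.061, 0.0, -0.0]
ft_force: [0.2, 0.1, -0.1]
grip_width: 0.0858
grasp_force: 0.0
```

Run:
```python
from h import *
o=bot.get_obs();m=bot.camera_model("wrist");im=bot.camera("wrist")
import json;json.dump({k:np.array(v).tolist() for k,v in m.items()},open("m4.json","w"))
print(o["clock"],o["eef_pos"],o["grip_width"])
cv2.imwrite("pics/w4.png",im)
cv2.imwrite("pics/w4b.png",cv2.resize(im[0:270,110:470],(800,600),interpolation=cv2.INTER_CUBIC))
print(shift([.53,.33,.15]))
```

```text
8.3 [ 0.5251652  -0.0935622   0.18542639] 0.08576764939182771
[[5.66, -41.97, 3.48]]
```

View pics/w4b.png

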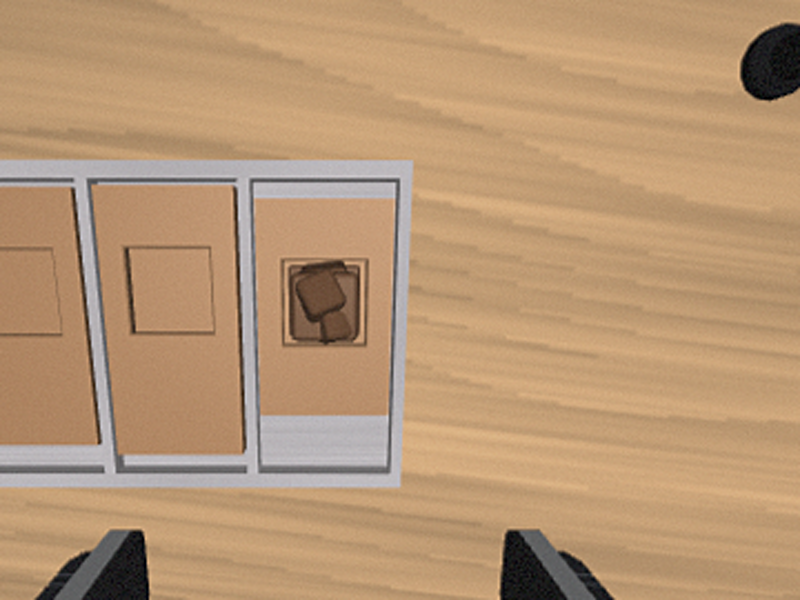

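The rock sits square in the nest at (325,300) with an even gap all round, and it is released. The tile end is at row 414 and the back wall's inner edge at about row 466. Next is the spacer.

Request:
move_arm --motion '[{"x": 0.5,"y": -3,"z": 0,"yaw": -4},{"x": 1,"y": -7,"z": 0,"yaw": -9},{"x": 1.5,"y": -11,"z": 0,"yaw": -15},{"x": 2,"y": -15,"z": 0,"yaw": -20},{"x": 2.5,"y": -19,"z": 0,"yaw": -26},{"x": 3,"y": -23,"z": 1,"yaw": -31},{"x": 3.5,"y": -27,"z": 2,"yaw": -37},{"x": 4,"y": -31,"z": 2.5,"yaw": -43},{"x": 4.5,"y": -35,"z": 3,"yaw": -48},{"x": 5,"y": -39,"z": 3,"yaw": -53},{"x": 6,"y": -42,"z": 3,"yaw": -53},{"x": 6,"y": -42,"z": 3,"yaw": -53},{"x": 6,"y": -42,"z": 3,"yaw": -53}]'

```text
clock: 9.98
eef_pos: [0.5329, 0.3301, 0.1539]
tool_rot: [0.866, 0.5, -0.002, 0.0]
ft_force: [-0.4, 0.3, 0.0]
grip_width: 0.0856
grasp_force: 0.0
```

Run:
```python
from h import *
import json
o=bot.get_obs();m=bot.camera_model("wrist");im=bot.camera("wrist")
print(o["clock"],o["eef_pos"],o["joint_pos"].round(2))
cv2.imwrite("pics/w5.png",im)
for r in bot.cut_out("wrist","spacer_center")[:3]:
    ys,xs=np.nonzero(r["mask"]);print(r["score"],r["centre"],len(xs),(xs.min(),xs.max(),ys.min(),ys.max()),toplane("wrist",[r["centre"][::-1]],.03,m),im[r["mask"]].mean(0).round())
cv2.imwrite("pics/w5b.png",cv2.resize(im[30:300,76:436],(800,600),interpolation=cv2.INTER_CUBIC))
json.dump({k:np.array(v).tolist() for k,v in m.items()},open("m5.json","w"))
m={k:np.array(v) for k,v in json.load(open("m4.json")).items()}
P=toplane("wrist",np.array([(259,414),(388,414),(396,198),(254,198),(258,466),(388,466),(256,487),(400,487)])*.45+[110,0],.02,m)
print(P[:,:2].round(4).tolist())
```

```text
9.975 [0.53291667 0.33013842 0.15389158] [ 0.55  0.53  0.24  1.28 -0.    2.65]
0.79 [177.4, 267.6] 1540 (np.int64(256), np.int64(280), np.int64(144), np.int64(208)) [[0.54886419 0.33332586 0.03      ]] [ 68.  98. 139.]
0.75 [88.4, 186.2] 2458 (np.int64(154), np.int64(219), np.int64(54), np.int64(123)) [[0.52467805 0.44499717 0.03      ]] [ 86. 184. 193.]
[[0.5128, -0.0608], [0.5211, -0.1292], [0.6283, -0.1167], [0.6199, -0.0485], [0.4835, -0.0629], [0.4921, -0.1336], [0.4711, -0.063], [0.4808, -0.142]]
```

View pics/w5b.png

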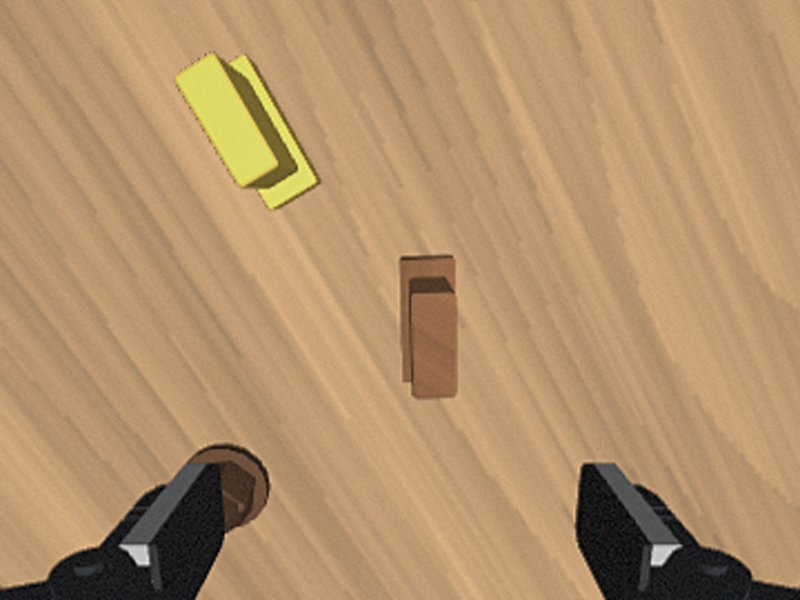

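The wooden spacer is at (430,330), its long axis vertical in the picture and so already aligned with the tool. The fin's top corners are (411,292), (455,291), (457,396) and (413,397). The yellow look-alike is at (245,130) and the round rock at (225,490), both clear of the fingers.

Run:
```python
from h import *
o=bot.get_obs();M=R.from_quat(o["tool_rot"]).as_matrix();m=bot.camera_model("wrist")
P=toplane("wrist",np.array([(411,292),(455,291),(457,396),(413,397)])*.45+[76,30],.066,m)
ang=lambda d:np.degrees(np.arctan2(d[1],d[0]))
print([np.linalg.norm(P[i]-P[i-1]).round(4) for i in range(4)],ang(P[0]-P[3]),ang(P[1]-P[2]),"tool",ang(M[:,0]))
F=toplane("wrist",np.array([(401,257),(455,256)])*.45+[76,30],.017,m);fc=F.mean(0)-.030*M[:,0]
c=P.mean(0);print(c,fc,np.linalg.norm(F[0]-F[1]),ang(F[1]-F[0])+90)
c=(c+fc)/2;print(shift([c[0],c[1],.030]))
```

```text
[np.float64(0.0434), np.float64(0.0172), np.float64(0.0434), np.float64(0.0181)] 61.327272634810576 62.49569634620627 tool 59.92862441852801
[0.55113859 0.3322433  0.066     ] [0.55085183 0.33285189 0.0170525 ] 0.02517945460901452 60.97652164716154
[[1.17, 1.39, 12.49]]
```

Request:
move_arm --motion '[{"x": 0.6,"y": 0.7,"z": 4,"yaw": -1.5},{"x": 1.15,"y": 1.4,"z": 7,"yaw": -1.5},{"x": 1.15,"y": 1.4,"z": 9.5,"yaw": -1.5},{"x": 1.15,"y": 1.4,"z": 11.5,"yaw": -1.5},{"x": 1.15,"y": 1.4,"z": 12.5,"yaw": -1.5},{"x": 1.15,"y": 1.4,"z": 12.5,"yaw": -1.5}]'

```text
clock: 10.82
eef_pos: [0.5511, 0.3327, 0.0303]
tool_rot: [0.86, 0.511, -0.001, 0.0]
ft_force: [-0.1, 0.1, 0.6]
grip_width: 0.0854
grasp_force: 0.0
```

Request:
move_arm --motion '[{"x": 0,"y": 0,"z": 0,"yaw": 0},{"x": 0,"y": 0,"z": 0,"yaw": 0},{"x": 0,"y": 0,"z": 0,"yaw": 0},{"x": 0,"y": 0,"z": 0,"yaw": 0},{"x": 0,"y": 0,"z": 0,"yaw": 0},{"x": 0,"y": 0,"z": 0,"yaw": 0},{"x": 0,"y": 0,"z": 0,"yaw": 0},{"x": 0,"y": 0,"z": 0,"yaw": 0}]' --gripper -1

```text
clock: 11.82
eef_pos: [0.5515, 0.3337, 0.0312]
tool_rot: [0.859, 0.511, 0.0, -0.0]
ft_force: [-1.0, -0.5, 4.4]
grip_width: 0.0173
grasp_force: 62.5
```

Request:
move_arm --motion '[{"x": 0,"y": 0,"z": -4,"yaw": 0},{"x": 0,"y": 0,"z": -8,"yaw": 0},{"x": 0,"y": 0,"z": -12,"yaw": 0},{"x": 0,"y": 0,"z": -12,"yaw": 0},{"x": 0,"y": 0,"z": -12,"yaw": 0}]'

```text
clock: 12.45
eef_pos: [0.5508, 0.3331, 0.1495]
tool_rot: [0.859, 0.511, -0.001, 0.0]
ft_force: [0.1, -0.0, -1.5]
grip_width: 0.0172
grasp_force: 62.1
```

```bash
python3 - <<'E'
from h import *
o=bot.get_obs();M=R.from_quat(o["tool_rot"]).as_matrix();m=bot.camera_model("wrist");im=bot.camera("wrist");cv2.imwrite("pics/w6.png",im)
r=bot.cut_out("wrist","spacer_center")
for q in r[:2]:
    ys,xs=np.nonzero(q["mask"]);print(q["score"],(xs.min(),xs.max(),ys.min(),ys.max()))
print(o["eef_pos"],np.degrees(np.arctan2(M[1,0],M[0,0])),o["grip_width"])
# gap geometry
y=np.radians(6.9);u=np.array([np.cos(y),np.sin(y)]);v=np.array([-u[1],u[0]])
end=np.array([[.5128,-.0608],[.5211,-.1292],[.5170,-.0951]]);wall=np.array([[.4835,-.0629],[.4921,-.1336]])
print("end along u",end@u,"wall",wall@u,"lane mid v",end@v,wall@v)
stop=np.array([[.6283,-.1167],[.6199,-.0485]])@u;print("front end",stop)
E
python3 - <<'E'
import sys;sys.path.insert(0,'.')
from h import *
cv2.imwrite("pics/w6b.png",cv2.imread("pics/w6.png")[130:330,130:390].repeat(3,0).repeat(3,1))
E
```

```text
0.66 (np.int64(234), np.int64(276), np.int64(182), np.int64(317))
0.65 (np.int64(139), np.int64(207), np.int64(65), np.int64(133))
[0.55080145 0.3330953  0.14954632] 61.481171268886804 0.017211128144197684
end along u [0.50178165 0.50180417 0.50183053] wall [0.47244157 0.47248561] lane mid v [-0.12196582 -0.19086756 -0.15652197] [-0.1205306  -0.19175172]
front end [0.60972947 0.60958364]
```

View pics/w6b.png

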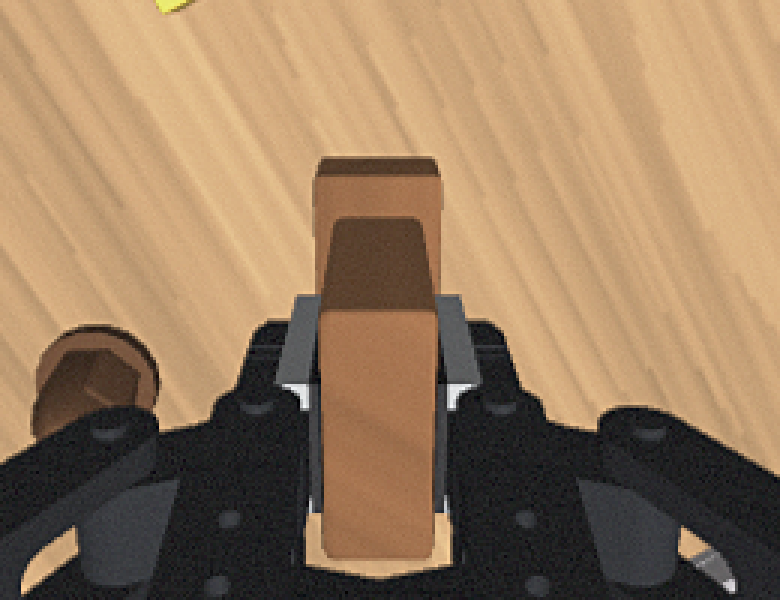

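The spacer is held upright and square at (378,400), with the foot's front top edge at row 177, x 314–442. Now working out the gap centre and the shift to it.

Run:
```python
from h import *
import json
y=np.radians(6.9);u=np.array([np.cos(y),np.sin(y)]);v=np.array([-u[1],u[0]])
ld=lambda f:{k:np.array(v) for k,v in json.load(open(f)).items()}
A=toplane("wrist",np.array([(400,344),(135,346),(412,30),(250,31),(329,274)])/2.+[100,0],.02,ld("m3.json"))[:,:2]
B=toplane("wrist",np.array([(400,487),(256,488),(413,161),(249,161),(323,414)])*.45+[110,0],.02,ld("m4.json"))[:,:2]
print("outer back, outer stop, tile end:",(A@u).round(4),(B@u).round(4))
o=bot.get_obs();M=R.from_quat(o["tool_rot"]).as_matrix();m=bot.camera_model("wrist");e=np.array(o["eef_pos"])
F=toplane("wrist",np.array([(314,177),(442,177)])/3.+[130,130],e[2]-.0125,m);print("foot front edge in tool",((F-e)@M).round(4).tolist())
c=.4849*u-.1563*v
print(c,shift([c[0],c[1],.15],y),shift([c[0],c[1],.042],y),o["joint_pos"].round(2))
```

```text
outer back, outer stop, tile end: [0.4599 0.4595 0.6267 0.6266 0.5019] [0.4602 0.4595 0.6262 0.6261 0.5018]
foot front edge in tool [[0.0282, -0.0125, 0.0124], [0.0283, 0.0132, 0.0124]]
[ 0.50016542 -0.09691362] [[-40.15, 16.11, -0.04], -35.4] [[-40.11, 16.14, 10.76], -35.4] [ 0.54  0.57  0.29  1.29 -0.    2.61]
```

Request:
move_arm --motion '[{"x": -4,"y": 1.6,"z": 0,"yaw": -3},{"x": -8,"y": 3.2,"z": 0,"yaw": -6},{"x": -12,"y": 4.8,"z": 0,"yaw": -9},{"x": -16,"y": 6.4,"z": 0,"yaw": -13},{"x": -20,"y": 8,"z": 0,"yaw": -17},{"x": -24,"y": 9.6,"z": 0,"yaw": -21},{"x": -28,"y": 11.2,"z": 0,"yaw": -25},{"x": -32,"y": 12.8,"z": 0,"yaw": -29},{"x": -36,"y": 14.4,"z": 0,"yaw": -32},{"x": -39,"y": 15.6,"z": 0,"yaw": -35.4},{"x": -40.1,"y": 16.1,"z": 0,"yaw": -35.4},{"x": -40.1,"y": 16.1,"z": 3,"yaw": -35.4},{"x": -40.1,"y": 16.1,"z": 6,"yaw": -35.4},{"x": -40.1,"y": 16.1,"z": 6,"yaw": -35.4},{"x": -40.1,"y": 16.1,"z": 6,"yaw": -35.4}]'

```text
clock: 14.42
eef_pos: [0.5018, -0.0953, 0.0912]
tool_rot: [0.663, 0.748, 0.0, 0.0]
ft_force: [-0.0, -0.2, -1.6]
grip_width: 0.0174
grasp_force: 62.1
```

Run:
```python
from h import *
o=bot.get_obs();m=bot.camera_model("wrist");im=bot.camera("wrist");cv2.imwrite("pics/w7.png",im)
print(o["clock"],o["eef_pos"],o["grip_width"],o["joint_pos"].round(2),shift([.5003,-.0968,.0365],np.radians(6.9)))
cv2.imwrite("pics/w7b.png",cv2.resize(im[60:330,76:436],(800,600),interpolation=cv2.INTER_CUBIC))
```

```text
14.425 [ 0.50182722 -0.09526104  0.09124027] 0.01735844880402708 [-0.19  0.37 -0.2   1.    0.    1.26] [[-0.11, -0.23, 5.53], 0.0]
```

View pics/w7b.png

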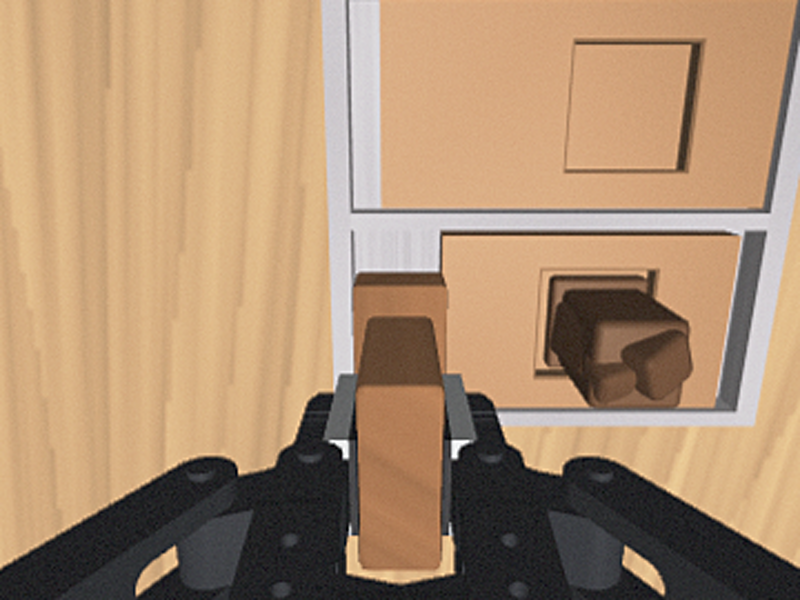

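The foot, at x 354–447 near row 285, is over the gap, x 352–441 near row 250, and about 1.5 mm towards the tile. I'll correct that and lower it.

Request:
move_arm --motion '[{"x": -0.1,"y": -0.16,"z": 0.5,"yaw": 0},{"x": -0.1,"y": -0.16,"z": 1.5,"yaw": 0},{"x": -0.1,"y": -0.16,"z": 2.5,"yaw": 0},{"x": -0.1,"y": -0.16,"z": 3.3,"yaw": 0},{"x": -0.1,"y": -0.16,"z": 4,"yaw": 0},{"x": -0.1,"y": -0.16,"z": 4.6,"yaw": 0},{"x": -0.1,"y": -0.16,"z": 5.1,"yaw": 0},{"x": -0.1,"y": -0.16,"z": 5.4,"yaw": 0},{"x": -0.1,"y": -0.16,"z": 5.4,"yaw": 0},{"x": -0.1,"y": -0.16,"z": 5.4,"yaw": 0}]'

```text
clock: 15.72
eef_pos: [0.5, -0.0969, 0.0371]
tool_rot: [0.663, 0.748, 0.0, 0.0]
ft_force: [-1.6, 0.2, 3.0]
grip_width: 0.0172
grasp_force: 62.4
```

The foot is on the rack floor: Fz went from -1.6 to +3.0 N at the expected height. Pushing towards the stop.

Request:
move_arm --motion '[{"x": 0,"y": 0.15,"z": 0,"yaw": 0},{"x": 0,"y": 0.3,"z": 0,"yaw": 0},{"x": 0,"y": 0.45,"z": 0,"yaw": 0},{"x": 0,"y": 0.6,"z": 0,"yaw": 0},{"x": 0,"y": 0.75,"z": 0,"yaw": 0},{"x": 0,"y": 0.9,"z": 0,"yaw": 0},{"x": 0,"y": 1.0,"z": 0,"yaw": 0},{"x": 0,"y": 1.1,"z": 0,"yaw": 0},{"x": 0,"y": 1.2,"z": 0,"yaw": 0},{"x": 0,"y": 1.2,"z": 0,"yaw": 0}]'

```text
clock: 16.98
eef_pos: [0.5108, -0.0957, 0.0372]
tool_rot: [0.663, 0.748, -0.001, -0.001]
ft_force: [-4.7, 0.0, 8.0]
grip_width: 0.0169
grasp_force: 63.4
```

Request:
move_arm --motion '[{"x": 0,"y": 0.1,"z": 0,"yaw": 0},{"x": 0,"y": 0.2,"z": 0,"yaw": 0},{"x": 0,"y": 0.2,"z": 0,"yaw": 0},{"x": 0,"y": 0.2,"z": 0,"yaw": 0}]'

```text
clock: 17.48
eef_pos: [0.5128, -0.0954, 0.0372]
tool_rot: [0.663, 0.748, -0.001, -0.001]
ft_force: [-4.7, -0.7, 7.9]
grip_width: 0.0173
grasp_force: 63.4
```

Request:
move_arm --motion '[{"x": 0,"y": 0.1,"z": 0,"yaw": 0},{"x": 0,"y": 0.2,"z": 0,"yaw": 0},{"x": 0,"y": 0.2,"z": 0,"yaw": 0},{"x": 0,"y": 0.2,"z": 0,"yaw": 0}]'

```text
clock: 17.98
eef_pos: [0.5133, -0.0954, 0.0372]
tool_rot: [0.664, 0.748, -0.002, -0.001]
ft_force: [-9.1, -1.1, 11.5]
grip_width: 0.0174
grasp_force: 63.8
```

Run:
```python
from h import *
bot.camera("wrist");o=bot.get_obs();print(o["eef_pos"].round(4),o["ft_force"].round(1),o["ft_torque"].round(2))
```

```text
[ 0.5133 -0.0954  0.0372] [-7.8 -2.3 12.7] [-0.22  1.9   0.06]
```

Request:
move_arm --motion '[{"x": 0,"y": 0.15,"z": 0,"yaw": 0},{"x": 0,"y": 0.3,"z": 0,"yaw": 0},{"x": 0,"y": 0.3,"z": 0,"yaw": 0},{"x": 0,"y": 0.3,"z": 0,"yaw": 0},{"x": 0,"y": 0.3,"z": 0,"yaw": 0}]'

```text
clock: 18.65
eef_pos: [0.5135, -0.0954, 0.0372]
tool_rot: [0.664, 0.748, -0.004, -0.003]
ft_force: [-14.8, -1.6, 18.4]
grip_width: 0.0177
grasp_force: 64.7
```

Run:
```python
from h import *
m=bot.camera_model("wrist");im=bot.camera("wrist");cv2.imwrite("pics/w8.png",im);t=bot.camera("top")
o=bot.get_obs();print(o["eef_pos"].round(4),o["tool_rot"].round(3),o["ft_force"].round(1),o["ft_torque"].round(2))
r=bot.cut_out("wrist","tile_short")
y=np.radians(6.9);u=np.array([np.cos(y),np.sin(y)])
for q in r[:2]:
    ys,xs=np.nonzero(q["mask"]);P=toplane("wrist",np.c_[xs,ys],.02,m)[:,:2];print(q["score"],len(xs),np.percentile(P@u,[0.5,99.5]))
```

```text
[ 0.5135 -0.0953  0.0372] [ 0.664  0.748 -0.004 -0.003] [-15.1  -2.5  19. ] [-0.39  3.33  0.06]
```

Run:
```python
from h import *
m=bot.camera_model("wrist");im=cv2.imread("pics/w8.png")
y=np.radians(6.9);u=np.array([np.cos(y),np.sin(y)]);v=np.array([-u[1],u[0]])
for vv in(-.130,-.145,-.18):
    us=np.arange(.606,.630,.001);p=proj("wrist",np.array([[*(a*u+vv*v),.02] for a in us]),m)
    print(vv,p[0].round(),p[-1].round(),[(round(float(a),3),(im[int(round(q[1])),int(round(q[0]))]).tolist()) for a,q in zip(us,p) if 0<=q[0]<511 and 0<=q[1]<383])
```

```text
-0.13 [431. 190.] [470. 190.] [(0.606, [124, 166, 213]), (0.607, [120, 159, 210]), (0.608, [118, 159, 208]), (0.609, [116, 156, 205]), (0.61, [119, 160, 206]), (0.611, [117, 158, 209]), (0.612, [116, 157, 206]), (0.613, [113, 156, 205]), (0.614, [117, 159, 205]), (0.615, [117, 156, 206]), (0.616, [115, 156, 206]), (0.617, [115, 155, 205]), (0.618, [111, 155, 204]), (0.619, [105, 153, 204]), (0.62, [175, 189, 212]), (0.621, [218, 215, 215]), (0.622, [216, 215, 216]), (0.623, [214, 212, 214]), (0.624, [215, 212, 214]), (0.625, [216, 212, 216]), (0.626, [214, 211, 215]), (0.627, [219, 212, 212]), (0.628, [148, 193, 229]), (0.629, [143, 195, 231]), (0.63, [145, 196, 230])]
-0.145 [426. 213.] [465. 213.] [(0.606, [118, 158, 208]), (0.607, [114, 155, 204]), (0.608, [117, 159, 209]), (0.609, [118, 162, 210]), (0.61, [115, 157, 208]), (0.611, [113, 154, 204]), (0.612, [115, 156, 206]), (0.613, [120, 162, 210]), (0.614, [114, 155, 208]), (0.615, [114, 157, 206]), (0.616, [114, 158, 205]), (0.617, [112, 154, 201]), (0.618, [115, 157, 203]), (0.619, [105, 148, 203]), (0.62, [222, 217, 220]), (0
[... 211 characters left out ...]
9, [146, 200, 233]), (0.63, [147, 197, 231])]
-0.18 [417. 262.] [453. 263.] [(0.606, [60, 83, 118]), (0.607, [62, 87, 122]), (0.608, [65, 88, 121]), (0.609, [62, 85, 120]), (0.61, [61, 86, 122]), (0.611, [65, 88, 121]), (0.612, [64, 88, 122]), (0.613, [64, 88, 120]), (0.614, [64, 84, 123]), (0.615, [61, 86, 121]), (0.616, [65, 87, 119]), (0.617, [93, 127, 172]), (0.618, [114, 157, 207]), (0.619, [101, 146, 200]), (0.62, [182, 194, 216]), (0.621, [220, 216, 218]), (0.622, [219, 215, 218]), (0.623, [218, 216, 218]), (0.624, [218, 214, 219]), (0.625, [216, 214, 218]), (0.626, [219, 216, 221]), (0.627, [225, 217, 217]), (0.628, [178, 203, 224]), (0.629, [135, 188, 227]), (0.63, [145, 194, 229])]
```

The tile's colour runs straight into the 8 mm stop wall with no gap, and the push holds at about 15 N. Handing in.

```bash
python3 -c "
from h import *
print(bot.job_done())"
```

```text
the job is handed in; nothing more can be done
None
```

The job is handed in at about 19 s: the square rock is seated and released in the short tile's nest, and the gripped wooden spacer's foot is on the rack floor, holding the tile flush against the stop wall with about 15 N (no verdict was returned).

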